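# Select the circling motion on the shaker's gate

## Robot

A 6-joint arm with a two-finger parallel gripper is mounted at the origin on the work surface. World frame = base frame: x ahead of the robot, y to its left, z up, the work surface at z = 0. Lengths are in m, angles in degrees, forces in N, time in s.
With the tool pointing down it reaches from about 0.25 to 0.725 m from the base axis. Payload 9.7 kg.
Tool frame: the origin (TCP) lies midway between the tips of the shut fingers; the grasp point (between the pads) lies 19 mm behind it; z points along the fingers, x is the direction in which the jaws open and shut, and the axes are right-handed (so a half turn about z gives the same grasp; the last joint's range is limited). The gripper opens to 85 mm and grips with 20 to 120 N. Pads are 22 mm wide; open, the fingers measure 114 mm over their backs; the gripper's body (76 mm by 85 mm) begins 54 mm behind the grasp point. The pads swing forward as they close: fully open they stand 13 mm farther back than shut.
Start: joints at [-67.895, 4.979, 10.078, 95.1, 0, 90], TCP at [0.207, -0.51, 0.231] pointing down, gripper open.
Joint ranges: [-179.16, 179.16], [-48.56, 103.87], [-65.8, 70.77], [-126.05, 130.52], [-82.76, 87.17], [-180, 180]. Speed limits (degrees/s): [127.2, 127.2, 147.25, 180, 180, 180].

## Interface

Orientations are given as [roll, pitch, yaw] about the fixed x, y, z axes, in that order (R = Rz(yaw) Ry(pitch) Rx(roll)).
In Python, from workcell import bot, optics gives the robot as it stands.
- The arm moves only by the shell command python3 -m creep 'ROWS' [FORCE]. ROWS is JSON, a list of rows, each a list of 7 numbers: the shift along the tool's x, y, z in m, then the turn, a rotation vector about the tool's x, y, z in rad, then the opening, from 0 (shut) to 1 (fully open). A call has 1 to 8 rows; each row is the pose to reach, as a shift and turn from the pose commanded when the call began, along the tool's axes at that moment; what a row does not reach only later rows make up. A row lasts 1/10 s, in which the tool goes at most 50 mm and 8.59 degrees, less where a joint would pass 70% of its speed; a pose out of reach is approached as far as the arm can. A call with a gripper value outside its range is refused whole. The fingers move at their own pace and stop on an object; FORCE is the grip in N (left out, the last holds). Time passes only in rows, so rows that repeat a pose let the fingers close. It gives the time, the measured TCP pose, the force and the opening at its end, in the units of the state.
- bot.get_obs(): the state, without advancing time (a new reading comes with each control period).
- optics.camera(name): name is "scene" or "top"; returns the picture (420x560x3 uint8, red, green, blue); there is no depth.
- optics.camera_params(name): a dict with "camera_matrix" (3x3 intrinsics, pixels), "D" ([k1, k2, p1, p2, k3] as OpenCV has them; the pictures are not rectified), "R" (3x3) and "t" (3): a world point X has camera coordinates R X + t. Camera axes: x right, y down, z forward; pixel columns grow to the right and rows downward; lengths in m; the calibration is good to about 2 mm. A picture is of the moment at which its call begins. camera_params takes no time and is no camera call.
- bot.job_done(): hands the job in, once; it reports no verdict.
The state is a dict: "time": time; "q": joint angles; "qd": joint speeds; "joint_efforts": joint torques, N m; "ee_pos": TCP position; "tcp_rot": TCP orientation; "wrist_force": force on the tool from outside, world axes, zero at the start; "torque": the same for the moment, N m; "opening": finger opening in m.
Only numpy, scipy, OpenCV 4.12 (cv2) and the standard library are available. Lean on these libraries where they do the work, as an engineer would, in place of code of your own. Each camera call takes 0.05 s, during which the arm holds its last target.

## Task

Set the bench-top shaker to its circling motion: push the gear lever with your fingertips out of the middle park slot, along the cross channel, and fully home into the corner slot whose end is marked by the tile with the ring. Follow the slots rather than forcing the lever against the plate, leave the rest of the things on and around the shaker where they are, and leave the lever standing there untouched.

Things in the scene. Friction and masses are not known exactly. Their poses are not given: they have to be found in the camera images.
- gate (a point): Centre of the gate, on its aluminium plate, 120 mm above the table. x fore (away from the robot at yaw 0), y left, z up. A cross channel 14 mm wide runs along y through here, 37 mm to each side; from each end (slots 17 mm wide, centre line 28.5 mm off the middle) one slot runs 37 mm fore and one 37 mm aft: four corner slots. A middle park slot runs 37 mm aft from here; there is none fore
- shaker: Bench-top shaker, fixed: white housing 220 x 360 x 120 mm, origin at its underside's centre, axes as the gate's, yaw up to 0.35 rad either way. The gate's centre is 85 mm to the right of its middle. A rubber deck on the left part, 16 mm above the housing's top, begins 73 mm left of the gate's centre
- knob (a point): Centre of the lever's black barrel-shaped knob, 32 mm diameter, 46 mm tall; upright, it is 70 mm above the gate plate. The 10 mm stem tilts about a pivot 165 mm below this point, 95 mm below the plate. The knob travels about 50 mm from the gate's centre to a slot's end. About 2 N moves it; no spring, it stays where left; slot edges and ends stop it
- stem (a point): Point on the lever's stem 100 mm from the pivot, about level with the gate plate, on the stem's axis; it moves about 30 mm from the gate's centre to a slot's end
- fore (a joint): Tilt of the lever along the slots: 0 upright in the cross channel, positive leaning fore (gate +x), about +0.32 fully home in a fore slot, about -0.32 fully home in an aft slot. Starts between -0.31 and -0.17, in the park slot
- side (a joint): Tilt of the lever along the cross channel: 0 at the middle, positive to the left (gate +y), about +0.32 and -0.32 at its ends
- tile_ring: White square tile 32 mm wide, 2 mm thick, with a raised black ring 26 mm across: circling motion. Origin at its underside's centre. The four tiles lie on the gate plate, each just past the end of its corner slot, 60 mm fore or aft and 32 mm left or right of the gate's centre; which is where varies
- tile_bar: The same tile with a single straight bar
- tile_cross: The same tile with a plus-shaped cross
- tile_dot: The same tile with a solid round dot, 15 mm across
- tube_rack: Bystander, loose: white rack of capped tubes, 50 x 130 x 66 mm, on the rubber deck. Origin at its underside's centre
- specimen_jar: Bystander, loose: clear screw-cap jar, 52 mm diameter, 55 mm tall, on the rubber deck. Origin at its underside's centre
- small_pot: Bystander, loose: small white screw-cap pot, 28 mm diameter, 32 mm tall, on the housing's top near the right front corner. Origin at its underside's centre
- slide_box: Bystander, loose: closed grey box, 80 x 150 x 32 mm, on the table in front of the shaker, to the left. Origin at its underside's centre
- beaker: Bystander, loose: glass beaker, 72 mm diameter, 90 mm tall, on the table to the right of the shaker. Origin at its underside's centre
- tip_box: Bystander, loose: white box with clear lid, 85 x 120 x 73 mm, on the table in front of the shaker, to the right. Origin at its underside's centre
- dishes: Bystander, loose: stack of three flat round dishes, 90 mm diameter, 46 mm tall, on the table to the left of the shaker. Origin at its underside's centre

How it is judged (in metres and radians):
On the way, in this order (a step that is already met when the one before it is completed fails the run):
1. the lever is out of the park slot, in the cross channel (value of joint fore above -0.08 rad).
2. the lever is at one end of the cross channel ((value of joint side above 0.24 rad or value of joint side below -0.24 rad)).
At the end, for the whole second after the job is handed in: The lever rests home in the corner slot at the ring tile: its stem point lies within 34 mm (horizontally) of that tile's centre (about 28.5 mm at the slot's end), it is at rest, and no bystander has moved more than 15 mm or tipped (horizontal distance between stem and tile_ring below 0.034 m and velocity of joint fore between -0.05 and 0.05 rad/s and velocity of joint side between -0.05 and 0.05 rad/s and not (distance of any of tube_rack, specimen_jar, small_pot, slide_box, beaker, tip_box, dishes from where it was at the start of the episode above 0.015 m or angle between any of tube_rack, specimen_jar, small_pot, slide_box, beaker, tip_box, dishes's own z axis and vertical above 0.3 rad)); the robot touches nothing.
It fails at once if a bystander is shifted by more than 15 mm, tipped or lifted (distance of any of tube_rack, specimen_jar, small_pot, slide_box, beaker, tip_box, dishes from where it was at the start of the episode above 0.015 m or angle between any of tube_rack, specimen_jar, small_pot, slide_box, beaker, tip_box, dishes's own z axis and vertical above 0.3 rad).
It fails at once if the lever is forced: pushed with more than 40 N (contact force between the fingers and side above 40 N).
It also fails if it takes over 51 s, if anything falls off the work surface, if the arm or the gripper's body presses on something with over 40 N, if the wrist force passes 120 N, or if a joint passes its speed limit or range.

## Working session

There is one attempt and no reset: what is moved stays moved. The work goes in short steps, Python scripts to look and compute and a shell command to move; the robot and the scene stay as the last step left them, time stands still between calls to the robot, and variables do not carry over. Pictures are saved under pics/ and viewed, and the job is handed in when it is done.

```bash
ls; mkdir -p pics; python3 - <<'E'
from workcell import bot, optics
import cv2
for n in ("scene","top"):
    im=optics.camera(n); cv2.imwrite(f"pics/{n}0.png",cv2.cvtColor(im,cv2.COLOR_RGB2BGR))
    p=optics.camera_params(n); print(n,p)
o=bot.get_obs(); print(o)
E
```

```text
pics
scene {'camera_matrix': array([[422.7084257 ,   0.        , 277.5393218 ],
       [  0.        , 422.7084257 , 205.33761573],
       [  0.        ,   0.        ,   1.        ]]), 'D': array([-0.10297157,  0.        ,  0.        ,  0.        ,  0.        ]), 'R': array([[ 0.75348154,  0.65713896, -0.02083158],
       [ 0.34461948, -0.42173029, -0.83867811],
       [-0.55991337,  0.62474951, -0.54422887]]), 't': array([-0.49069247, -0.02493602,  1.4099687 ])}
top {'camera_matrix': array([[428.25786394,   0.        , 285.95443227],
       [  0.        , 428.25786394, 212.17951184],
       [  0.        ,   0.        ,   1.        ]]), 'D': array([0.04368276, 0.        , 0.        , 0.        , 0.        ]), 'R': array([[ 0.01298102, -0.99987653, -0.00885499],
       [-0.99762478, -0.01235164, -0.06776607],
       [ 0.06764833,  0.00971362, -0.99766194]]), 't': array([0.13812489, 0.5352296 , 1.05053322])}
{'time': 0.1, 'q': array([-6.78942099e+01,  5.00660169e+00,  1.00379967e+01,  9.51005818e+01,
        2.15653446e-03,  8.99988096e+01]), 'qd': array([ 0.03208973, -0.06844521,  0.03346756,  0.01051442,  0.02885628,
       -0.0008994 ]), 'joint_efforts': array([-6.71907765e-04, -5.21557224e+01,  4.65655231e+01,  1.59023440e-02,
       -5.44553203e-06,  1.44060942e-05]), 'ee_pos': array([ 0.20690157, -0.50936093,  0.23065797]), 'tcp_rot': array([-1.79997842e+02,  6.91867896e-02, -6.78930195e+01]), 'wrist_force': array([ 0.43139783, -0.65233993,  0.04981408]), 'torque': array([-0.01710747,  0.03625706, -0.01671101]), 'opening': 0.0854105318964114}
```

View pics/scene0.png

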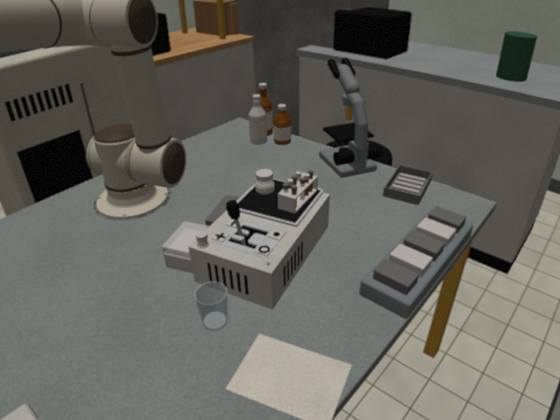

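View pics/top0.png

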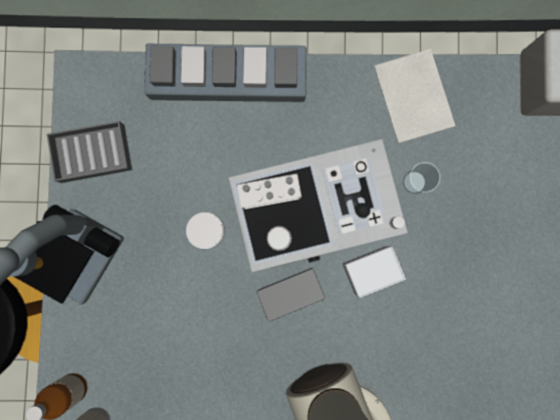

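The top view shows the gate around pixel (355,196). The ring tile is near (361,167), fore-right. The dot is fore-left, the bar aft-left and the cross aft-right. Next I'll zoom in and measure.

```bash
python3 - <<'E'
import cv2
a=cv2.imread('pics/top0.png'); cv2.imwrite('pics/top0z.png',cv2.resize(a[130:255,300:420],None,fx=4.8,fy=4.8,interpolation=cv2.INTER_CUBIC)[:600])
a=cv2.imread('pics/scene0.png'); cv2.imwrite('pics/scene0z.png',cv2.resize(a[165:290,180:340],None,fx=4.8,fy=4.8,interpolation=cv2.INTER_CUBIC))
E
```

```text
(no output)
```

View pics/top0z.png

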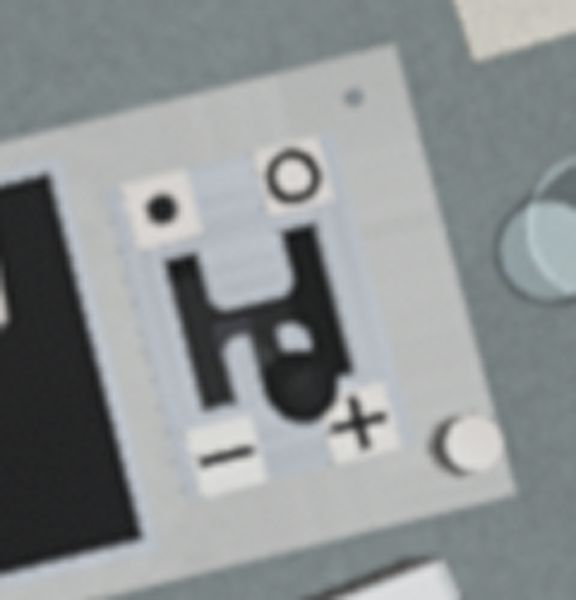

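View pics/scene0z.png

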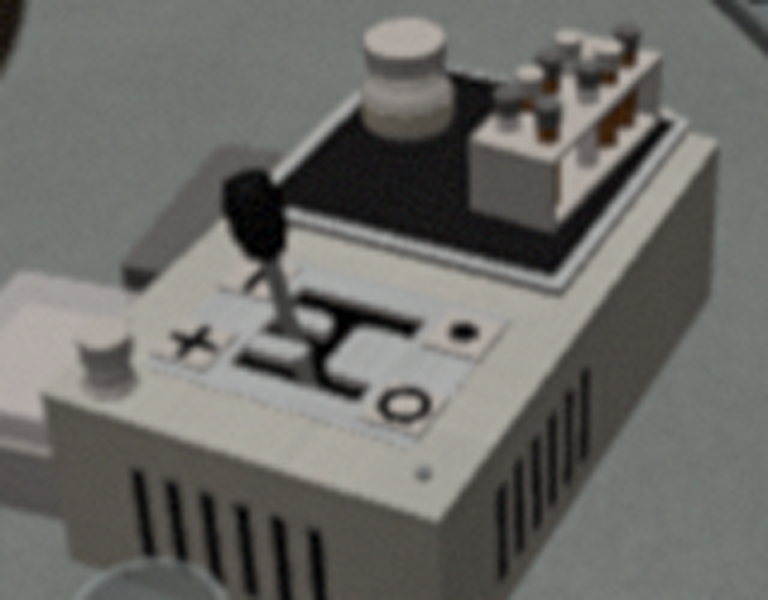

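```bash
cat > h.py <<'E'
import numpy as np, cv2
from workcell import bot, optics
P={n:optics.camera_params(n) for n in("scene","top")}
def ray(n,uv):
    p=P[n]; x=cv2.undistortPoints(np.array([[uv]],float),p["camera_matrix"],np.array(p["D"]))[0,0]
    R=np.array(p["R"]);c=-R.T@p["t"]; d=R.T@np.array([x[0],x[1],1]); return c,d/np.linalg.norm(d)
def plane(n,uv,z):
    c,d=ray(n,uv); return c+d*(z-c[2])/d[2]
def tri(a,b):
    c1,d1=ray("top",a);c2,d2=ray("scene",b)
    s=np.linalg.lstsq(np.c_[d1,-d2],c2-c1,rcond=None)[0]
    p,q=c1+s[0]*d1,c2+s[1]*d2; return (p+q)/2,np.linalg.norm(p-q)
def dark(im,box,th,lo=3):
    x0,y0,x1,y1=box; g=cv2.cvtColor(im,cv2.COLOR_BGR2GRAY)[y0:y1,x0:x1]
    n,l,s,c=cv2.connectedComponentsWithStats((g<th).astype(np.uint8))
    return [(c[i]+[x0,y0],s[i]) for i in range(1,n) if s[i][4]>=lo]
def proj(n,X):
    p=P[n]; return cv2.projectPoints(np.array(X,float).reshape(-1,1,3),cv2.Rodrigues(np.array(p["R"]))[0],np.array(p["t"]),p["camera_matrix"],np.array(p["D"]))[0][:,0]
E
python3 - <<'E'
from h import *
a=cv2.imread('pics/top0.png'); b=cv2.imread('pics/scene0.png')
boxes=dict(dot=(328,168,341,181),ring=(353,159,369,175),bar=(340,219,355,232),cross=(367,211,383,225))
T={}
g=cv2.cvtColor(a,cv2.COLOR_BGR2GRAY)
for k,(x0,y0,x1,y1) in boxes.items():
    w=np.clip(150-g[y0:y1,x0:x1].astype(float),0,None); yy,xx=np.mgrid[y0:y1,x0:x1]
    if k=='cross':
        w[:, :]=w
    uv=((w*xx).sum()/w.sum(),(w*yy).sum()/w.sum()); T[k]=plane("top",uv,0.122); print(k,np.round(uv,1),T[k].round(4))
# scene check of the tile with ring & dot by hand: zoom (404,405),(463,331),(194,342)
for k,z in dict(ring=(404,405),dot=(463,331),cross=(194,342)).items():
    print('scene',k,plane("scene",(180+z[0]/4.8,165+z[1]/4.8),0.122).round(4))
m=np.mean([T[k] for k in T],0); f=(T['dot']+T['ring']-T['bar']-T['cross'])/2; l=(T['dot']+T['bar']-T['ring']-T['cross'])/2
print('gate',m,'fore len',np.linalg.norm(f),'side',np.linalg.norm(l),'yaw',np.degrees(np.arctan2(f[1],f[0])),np.degrees(np.arctan2(-l[0],l[1])))
for c,s in dark(a,(330,180,385,225),50,20):print('topdark',c,s)
for c,s in dark(b,(220,195,245,225),50,10):print('scenedark',c,s)
# knob: hand
print('knob',tri((300+302/4.8,130+385/4.8),(180+254/4.8,165+216/4.8)))
E
```

```text
dot [333.3 173.1] [0.6164 0.0379 0.122 ]
ring [360.7 166.4] [ 0.6324 -0.0239  0.122 ]
bar [346.6 224.5] [0.5004 0.0072 0.122 ]
cross [371.9 215.8] [ 0.5207 -0.0493  0.122 ]
scene ring [ 0.6346 -0.0239  0.122 ]
scene dot [0.6174 0.0386 0.122 ]
scene cross [ 0.5191 -0.0546  0.122 ]
gate [ 0.56746304 -0.0070465   0.122     ] fore len 0.11726616462289441 side 0.06190913751630094 yaw 13.826836179330867 17.01329242279019
topdark [362.81896552 200.46551724] [ 21   0  21  37 348]
topdark [341.109375  197.7265625] [  6   4  11  30 128]
scenedark [234.63404255 208.00425532] [  6   3  19  22 235]
knob (array([ 0.52934377, -0.01772178,  0.1834744 ]), np.float64(0.0026691109593478617))
```

```bash
python3 -m creep '[[-0.02,-0.025,-0.02,0,0,0.03,0],[-0.05,-0.063,-0.04,0,0,0.06,0],[-0.08,-0.1,-0.045,0,0,0.09,0],[-0.11,-0.138,-0.045,0,0,0.129,0],[-0.14,-0.176,-0.045,0,0,0.129,0],[-0.17,-0.214,-0.045,0,0,0.129,0],[-0.2,-0.252,-0.045,0,0,0.129,0],[-0.22,-0.277,-0.045,0,0,0.129,0]]' 20
```

```text
time: 0.9
ee_pos: [0.3816, -0.199, 0.2762]
tcp_rot: [-180.0, 0.0, -75.2]
wrist_force: [-0.3, -0.5, 0.7]
opening: 0.0003
```

```bash
python3 -m creep '[[-0.03,-0.03,0,0,0,0,0],[-0.06,-0.06,0,0,0,0,0],[-0.09,-0.09,0,0,0,0,0],[-0.115,-0.115,0,0,0,0,0],[-0.13,-0.13,0,0,0,0,0],[-0.13,-0.13,0,0,0,0,0]]'
python3 - <<'E'
from h import *
for n in("scene","top"):
    im=optics.camera(n)[...,::-1]; cv2.imwrite(f"pics/{n}1.png",im)
a=cv2.imread('pics/scene1.png')[120:290,160:340]; b=cv2.imread('pics/top1.png')[130:300,300:420]
cv2.imwrite('pics/c1.png',np.hstack([cv2.resize(a,None,fx=2.6,fy=2.6),cv2.resize(b,None,fx=2.6,fy=2.6)]))
o=bot.get_obs();print(o['ee_pos'])
E
```

```text
time: 1.5
ee_pos: [0.4743, -0.0407, 0.2755]
tcp_rot: [179.9, 0.0, -75.1]
wrist_force: [-0.6, -0.7, -0.0]
opening: -0.0001
[ 0.47340974 -0.04260991  0.27589363]
```

View pics/c1.png

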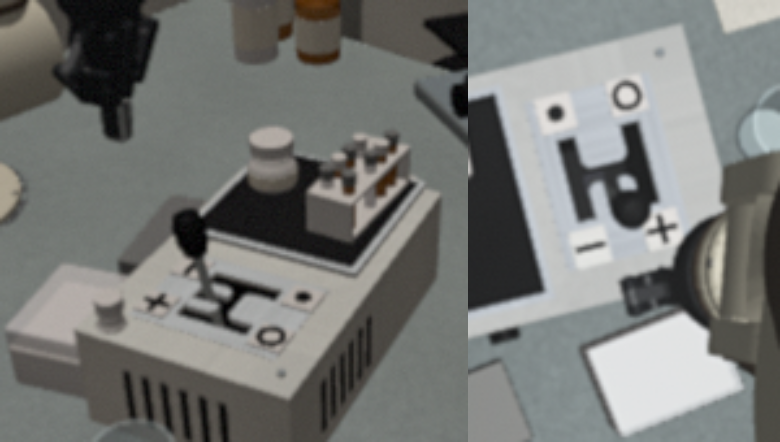

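```bash
python3 - <<'E'
from h import *
for n in("top","scene"):
    print(n,proj(n,[[.4734,-.0426,.276],[.4734,-.0426,.295],[0.5294,-0.0177,0.185],[.567,-.0083,.12]]).round(1))
E
```

```text
top [[384.1 236. ]
 [386.4 235.9]
 [362.6 209.7]
 [353.5 195.2]]
scene [[204.6 172.6]
 [203.6 165.2]
 [232.3 209.5]
 [248.  235.6]]
```

```bash
python3 -m creep '[[-0.01,-0.005,0.02,0,0,0,0],[-0.01,-0.01,0.04,0,0,0,0],[-0.01,-0.01,0.06,0,0,0,0],[-0.01,-0.01,0.08,0,0,0,0],[-0.01,-0.01,0.095,0,0,0,0],[-0.01,-0.01,0.105,0,0,0,0],[-0.01,-0.01,0.105,0,0,0,0],[-0.01,-0.01,0.105,0,0,0,0]]'
python3 - <<'E'
from h import *
for n in("scene","top"):
    im=optics.camera(n)[...,::-1]; cv2.imwrite(f"pics/{n}2.png",im)
a=cv2.imread('pics/scene2.png')[120:290,160:340]; b=cv2.imread('pics/top2.png')[130:300,300:420]
cv2.imwrite('pics/c2.png',np.hstack([cv2.resize(a,None,fx=2.6,fy=2.6),cv2.resize(b,None,fx=2.6,fy=2.6)]))
p=bot.get_obs()['ee_pos']; d=p[:2]-[.567,-.0083]; print(p,'fore',d@[.967,.254],'left',d@[-.254,.967])
E
```

```text
time: 2.4
ee_pos: [0.4807, -0.031, 0.1719]
tcp_rot: [-180.0, -0.0, -75.3]
wrist_force: [-0.2, 0.4, 0.3]
opening: -0.0001
[ 0.4809997  -0.03080331  0.17230637] fore -0.08887813066182404 left 8.338051535969454e-05
```

View pics/c2.png

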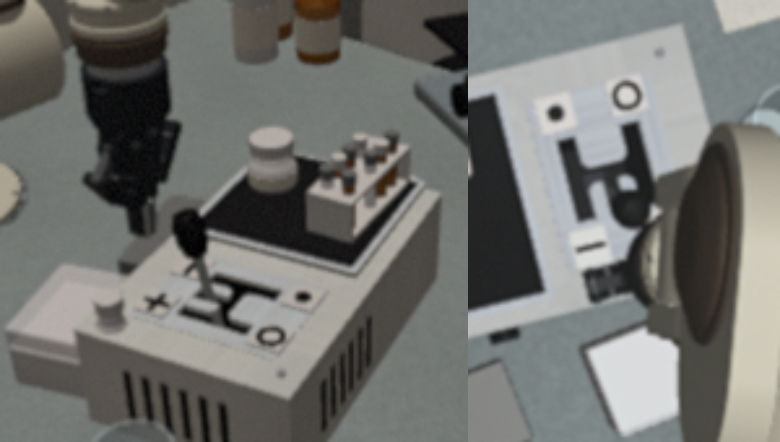

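```bash
python3 -m creep '[[0,-0.008,0,0,0,0,0],[0,-0.016,0,0,0,0,0],[0,-0.022,0,0,0,0,0],[0,-0.028,0,0,0,0,0],[0,-0.034,0,0,0,0,0],[0,-0.04,0,0,0,0,0],[0,-0.046,0,0,0,0,0],[0,-0.046,0,0,0,0,0]]'
cat > look.py <<'E'
import sys
from h import *
k=sys.argv[1]
for n in("scene","top"):
    im=optics.camera(n)[...,::-1]; cv2.imwrite(f"pics/{n}{k}.png",im)
a=cv2.imread(f'pics/scene{k}.png')[150:275,170:300]; b=cv2.imread(f'pics/top{k}.png')[130:255,300:420]
cv2.imwrite(f'pics/c{k}.png',np.hstack([cv2.resize(x,None,fx=3.1,fy=3.1,interpolation=cv2.INTER_CUBIC) for x in(a,b)]))
o=bot.get_obs();p=o['ee_pos']; d=p[:2]-[.567,-.0083]; w=o['wrist_force'];print('z',p[2].round(4),'fore',(d@[.967,.254]).round(4),'left',(d@[-.254,.967]).round(4),'F fore/left/z',(w[:2]@[.967,.254]).round(1),(w[:2]@[-.254,.967]).round(1),w[2].round(1))
E
python3 look.py 3
```

```text
time: 3.3
ee_pos: [0.5259, -0.0186, 0.171]
tcp_rot: [-180.0, 0.0, -75.3]
wrist_force: [0.0, -0.2, 0.7]
opening: -0.0002
z 0.1711 fore -0.0429 left 0.0005 F fore/left/z -0.2 -0.9 0.6
```

View pics/c3.png

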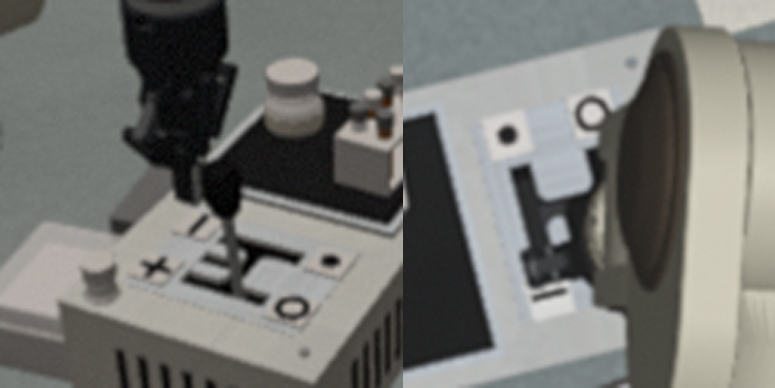

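```bash
python3 -m creep '[[0,-0.004,0,0,0,0,0],[0,-0.008,0,0,0,0,0],[0,-0.011,0,0,0,0,0],[0,-0.013,0,0,0,0,0],[0,-0.015,0,0,0,0,0],[0,-0.015,0,0,0,0,0]]'
python3 look.py 4
```

```text
time: 4.0
ee_pos: [0.5399, -0.015, 0.1712]
tcp_rot: [-180.0, 0.0, -75.3]
wrist_force: [-0.2, -0.4, 0.5]
opening: 0.0
z 0.1712 fore -0.028 left 0.0004 F fore/left/z 0.2 -0.7 -0.4
```

View pics/c4.png

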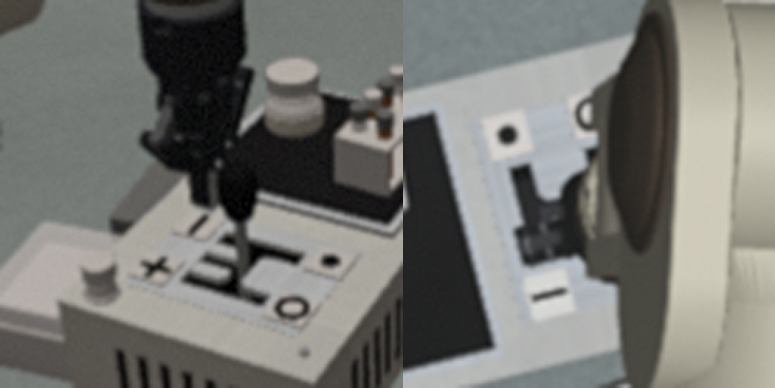

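```bash
python3 - <<'E'
from h import *
im=cv2.imread('pics/scene4.png')
for f in(-.008,-.004,0,.004):
    print(f,proj("scene",[[.567+.967*f,-.0083+.254*f,.19]]).round(1))
cv2.imwrite('pics/z4.png',cv2.resize(im[185:260,205:285],None,fx=8,fy=8,interpolation=cv2.INTER_CUBIC))
E
```

```text
-0.008 [[243.3 210.8]]
-0.004 [[244.8 211.2]]
0 [[246.2 211.6]]
0.004 [[247.7 212. ]]
```

View pics/z4.png

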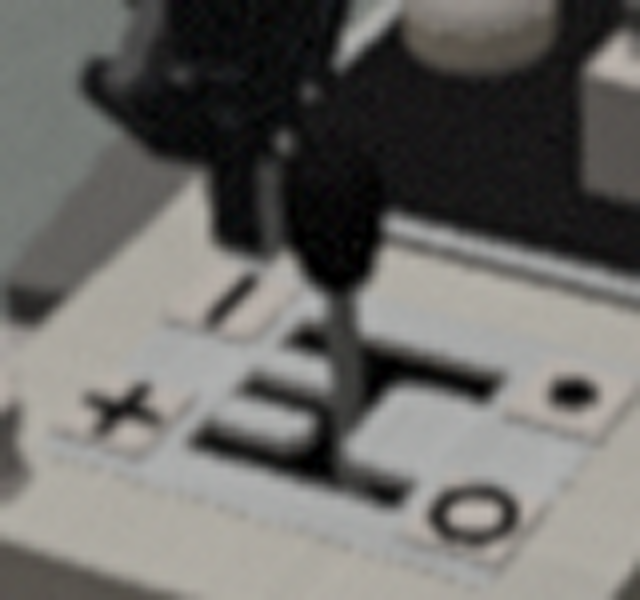

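The stem now stands in the cross channel at about (345,420) in the zoom, clear of the park slot, and the knob is within about 2 mm of upright. Next I'll go around to its left side.

```bash
python3 -m creep '[[0,0.01,0,0,0,0,0],[0,0.02,0,0,0,0,0],[-0.025,0.02,0,0,0,0,0],[-0.05,0.02,0,0,0,0,0],[-0.05,0.005,0,0,0,0,0],[-0.05,-0.015,0,0,0,0,0],[-0.05,-0.029,0,0,0,0,0],[-0.05,-0.029,0,0,0,0,0]]'
python3 look.py 5
```

```text
time: 4.9
ee_pos: [0.5553, 0.0407, 0.171]
tcp_rot: [180.0, 0.0, -75.3]
wrist_force: [-0.9, -0.1, 0.1]
opening: -0.0001
z 0.1712 fore 0.0 left 0.0504 F fore/left/z -0.3 0.3 0.5
```

View pics/c5.png

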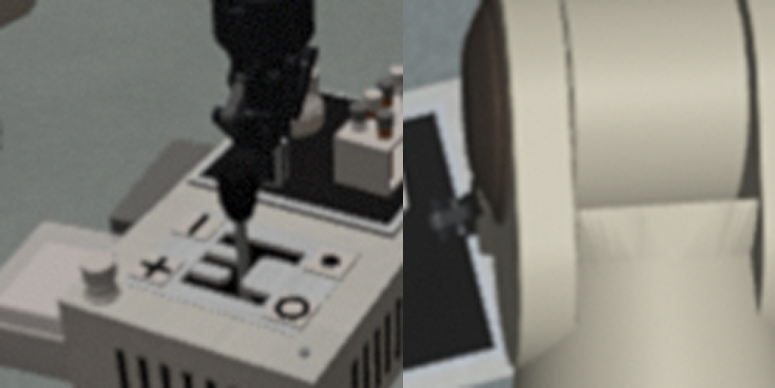

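```bash
python3 -m creep '[[0.01,0,0,0,0,0,0],[0.018,0,0,0,0,0,0],[0.024,0,0,0,0,0,0],[0.03,0,0,0,0,0,0],[0.036,0,0,0,0,0,0],[0.042,0,0,0,0,0,0],[0.048,0,0,0,0,0,0],[0.048,0,0,0,0,0,0]]'
python3 look.py 6
```

```text
time: 5.8
ee_pos: [0.5673, -0.0065, 0.171]
tcp_rot: [180.0, -0.0, -75.3]
wrist_force: [-1.3, 0.7, 0.5]
opening: 0.0001
z 0.1711 fore 0.0008 left 0.0022 F fore/left/z 0.9 0.1 -0.3
```

View pics/c6.png

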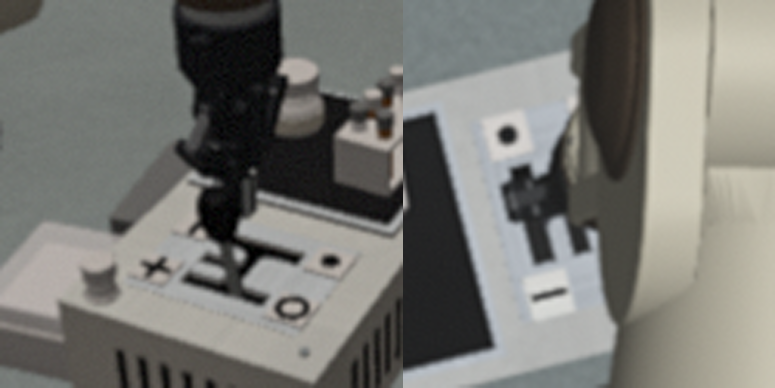

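```bash
python3 -m creep '[[0.005,0,0,0,0,0,0],[0.009,0,0,0,0,0,0],[0.013,0,0,0,0,0,0],[0.015,0,0,0,0,0,0],[0.017,0,0,0,0,0,0],[0.017,0,0,0,0,0,0]]'
python3 look.py 7
python3 - <<'E'
from h import *
cv2.imwrite('pics/z7.png',cv2.resize(cv2.imread('pics/scene7.png')[185:260,195:275],None,fx=8,fy=8,interpolation=cv2.INTER_CUBIC))
for s in(-.24,-.27,-.29,-.31,-.33):
    l=.165*np.sin(s);st=.1*np.sin(s)
    print(s,proj("scene",[[.567-.254*l,-.0083+.967*l,.025+.165*np.cos(s)],[.567-.254*st,-.0083+.967*st,.025+.1*np.cos(s)]]).round(1).tolist())
E
```

```text
time: 6.5
ee_pos: [0.5716, -0.0224, 0.1713]
tcp_rot: [-180.0, -0.0, -75.3]
wrist_force: [-1.5, 0.7, -0.2]
opening: -0.0001
z 0.1713 fore 0.0009 left -0.0147 F fore/left/z 0.1 0.7 -0.1
-0.24 [[237.7, 222.1], [243.0, 240.4]]
-0.27 [[236.7, 223.7], [242.4, 241.3]]
-0.29 [[236.0, 224.7], [242.0, 242.0]]
-0.31 [[235.3, 225.8], [241.6, 242.6]]
-0.33 [[234.6, 226.9], [241.3, 243.3]]
```

View pics/z7.png

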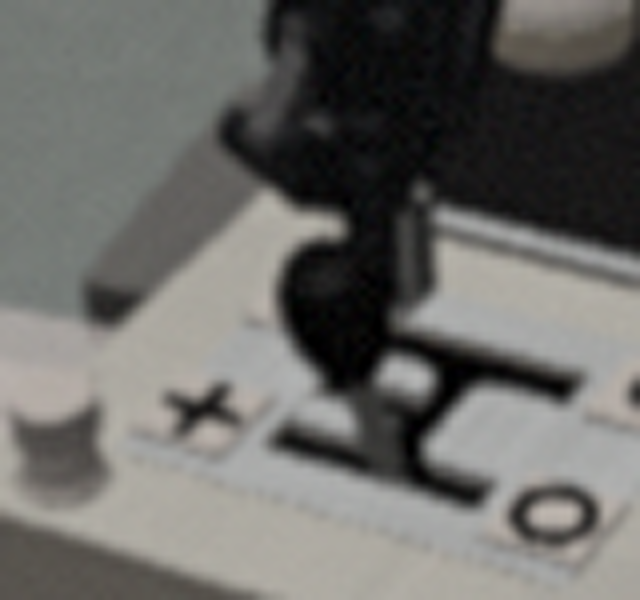

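```bash
python3 -m creep '[[0.001,0,0,0,0,0,0],[0.002,0,0,0,0,0,0],[0.003,0,0,0,0,0,0],[0.003,0,0,0,0,0,0]]'
python3 look.py 8
python3 - <<'E'
from h import *
cv2.imwrite('pics/z8.png',cv2.resize(cv2.imread('pics/scene8.png')[185:260,195:275],None,fx=8,fy=8,interpolation=cv2.INTER_CUBIC))
E
```

```text
time: 7.0
ee_pos: [0.5723, -0.0252, 0.1713]
tcp_rot: [180.0, -0.0, -75.3]
wrist_force: [-0.9, 1.4, 0.2]
opening: 0.0001
z 0.1713 fore 0.0008 left -0.0176 F fore/left/z -0.1 2.0 0.1
```

View pics/z8.png

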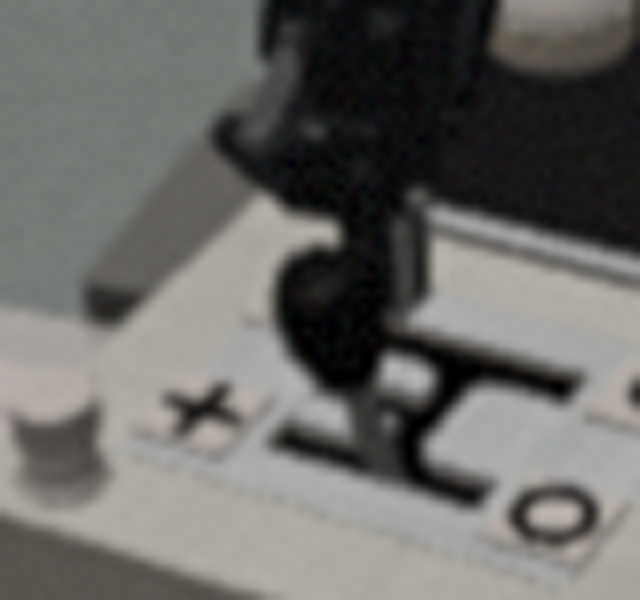

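```bash
python3 -m creep '[[-0.015,0,0,0,0,0,0],[-0.015,0.02,0,0,0,0,0],[-0.015,0.045,0,0,0,0,0],[0.01,0.045,0,0,0,0,0],[0.03,0.045,0,0,0,0,0],[0.03,0.038,0,0,0,0,0],[0.03,0.032,0,0,0,0,0],[0.03,0.032,0,0,0,0,0]]'
python3 look.py 9
```

```text
time: 7.9
ee_pos: [0.5495, -0.0612, 0.1711]
tcp_rot: [180.0, 0.0, -75.2]
wrist_force: [0.1, -0.3, -0.6]
opening: 0.0001
z 0.1711 fore -0.0309 left -0.0467 F fore/left/z -0.9 0.6 0.3
```

View pics/c9.png

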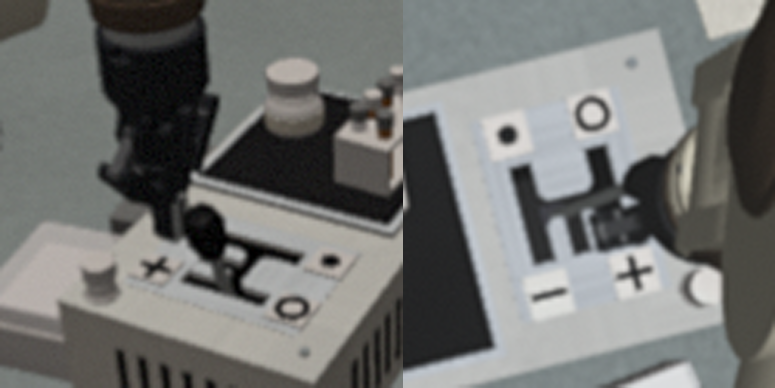

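```bash
python3 -m creep '[[0,-0.005,0,0,0,0,0],[0,-0.01,0,0,0,0,0],[0,-0.015,0,0,0,0,0],[0,-0.02,0,0,0,0,0],[0,-0.026,0,0,0,0,0],[0,-0.032,0,0,0,0,0],[0,-0.038,0,0,0,0,0],[0,-0.038,0,0,0,0,0]]'
python3 look.py 10
```

```text
time: 8.8
ee_pos: [0.5865, -0.0524, 0.1708]
tcp_rot: [180.0, 0.0, -75.3]
wrist_force: [-0.2, 0.2, 0.3]
opening: 0.0002
z 0.1712 fore 0.0072 left -0.0476 F fore/left/z -0.1 0.8 -0.3
```

View pics/c10.png

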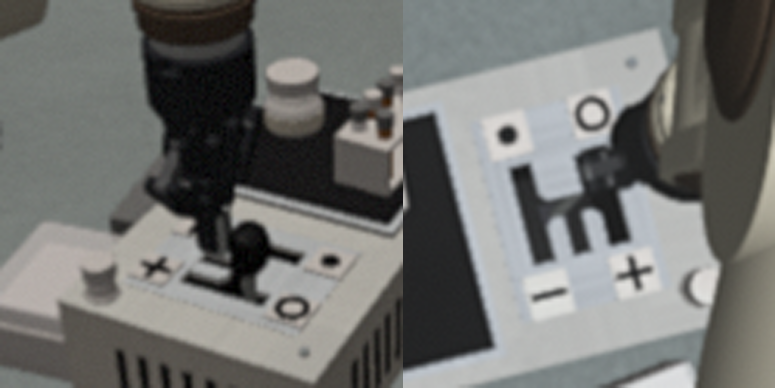

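The knob is moving fore down the right slot. I'll press on in small steps and watch the force.

```bash
python3 -m creep '[[0,-0.004,0,0,0,0,0],[0,-0.007,0,0,0,0,0],[0,-0.01,0,0,0,0,0],[0,-0.012,0,0,0,0,0],[0,-0.012,0,0,0,0,0]]'
python3 look.py 11
python3 - <<'E'
from h import *
cv2.imwrite('pics/z11.png',cv2.resize(cv2.imread('pics/scene11.png')[185:260,205:285],None,fx=8,fy=8,interpolation=cv2.INTER_CUBIC))
f=np.array([.967,.254,0]);l=np.array([-.254,.967,0]);g=np.array([.567,-.0083,.025])
for F in(.24,.27,.3,.32):
    d=np.array([np.tan(F),np.tan(-.29),1]);d/=np.linalg.norm(d);v=d[0]*f+d[1]*l+[0,0,d[2]]
    print(F,proj("scene",[g+.165*v,g+.1*v]).round(1).tolist(), 'dist',np.linalg.norm((g+.1*v-[.633,-.0239,0])[:2]).round(4),'knob fore',.165*d[0])
E
```

```text
time: 9.4
ee_pos: [0.5976, -0.0495, 0.1712]
tcp_rot: [-180.0, -0.0, -75.3]
wrist_force: [-0.4, 0.2, -0.2]
opening: -0.0003
z 0.1714 fore 0.0191 left -0.0476 F fore/left/z -0.3 -0.1 -0.3
0.24 [[250.9, 230.1], [250.6, 245.2]] dist 0.0373 knob fore 0.03767034101146917
0.27 [[252.8, 230.9], [251.7, 245.6]] dist 0.0345 knob fore 0.042296179500448845
0.3 [[254.7, 231.8], [252.8, 246.2]] dist 0.0318 knob fore 0.046892501178141935
0.32 [[256.0, 232.4], [253.6, 246.5]] dist 0.03 knob fore 0.04993863589655759
```

View pics/z11.png

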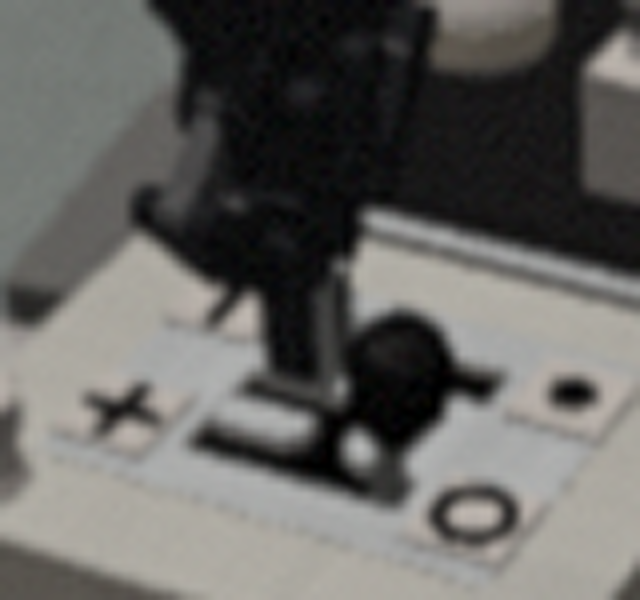

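```bash
python3 -m creep '[[0,-0.001,0,0,0,0,0],[0,-0.002,0,0,0,0,0],[0,-0.002,0,0,0,0,0]]'
python3 look.py 12
```

```text
time: 9.8
ee_pos: [0.5993, -0.049, 0.1713]
tcp_rot: [180.0, -0.0, -75.3]
wrist_force: [-1.6, -0.1, -0.0]
opening: -0.0001
z 0.1713 fore 0.0208 left -0.0476 F fore/left/z -0.1 0.1 -0.7
```

```bash
for i in 1; do :; done; python3 -m creep '[[0,-0.001,0,0,0,0,0],[0,-0.001,0,0,0,0,0]]'; python3 -m creep '[[0,-0.001,0,0,0,0,0],[0,-0.001,0,0,0,0,0]]'
python3 look.py 13
python3 - <<'E'
from h import *
cv2.imwrite('pics/z13.png',cv2.resize(cv2.imread('pics/scene13.png')[185:260,205:285],None,fx=8,fy=8,interpolation=cv2.INTER_CUBIC))
E
```

```text
time: 10.1
ee_pos: [0.6003, -0.0488, 0.1713]
tcp_rot: [180.0, -0.0, -75.3]
wrist_force: [-2.2, 0.1, 0.6]
opening: -0.0001
time: 10.3
ee_pos: [0.6013, -0.0485, 0.1713]
tcp_rot: [-180.0, -0.0, -75.3]
wrist_force: [-1.3, -0.5, -0.5]
opening: -0.0003
z 0.1713 fore 0.0229 left -0.0476 F fore/left/z -1.2 -0.2 -0.2
```

View pics/z13.png

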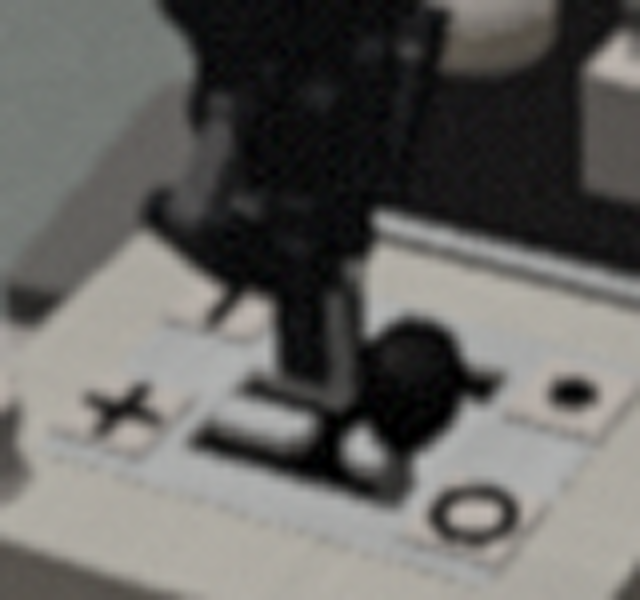

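```bash
python3 -m creep '[[0,-0.0005,0,0,0,0,0],[0,-0.001,0,0,0,0,0]]'; python3 look.py 14;
```

```text
time: 10.6
ee_pos: [0.6021, -0.0483, 0.1713]
tcp_rot: [180.0, 0.0, -75.3]
wrist_force: [-2.6, -0.1, -1.4]
opening: -0.0
z 0.1712 fore 0.0238 left -0.0476 F fore/left/z -2.5 -0.8 0.0
```

```bash
python3 -m creep '[[0,-0.0005,0,0,0,0,0],[0,-0.001,0,0,0,0,0]]'; python3 look.py 15;
```

```text
time: 10.9
ee_pos: [0.6029, -0.0481, 0.1712]
tcp_rot: [180.0, 0.0, -75.3]
wrist_force: [-4.0, -0.9, -1.3]
opening: -0.0003
z 0.1711 fore 0.0246 left -0.0475 F fore/left/z -4.2 0.0 -0.1
```

The force has risen to 4 N, so the lever is at the slot's end. I'll back off aft, lift, and move away for a clear view.

```bash
python3 -m creep '[[0,0.01,0,0,0,0,0],[0,0.025,0,0,0,0,0],[0,0.04,0,0,0,0,0],[0,0.05,-0.03,0,0,0,0],[0,0.05,-0.07,0,0,0,0],[0,0.05,-0.11,0,0,0,0],[0,0.05,-0.11,0,0,0,0]]'; python3 -m creep '[[0.03,0.03,0,0,0,0,0],[0.06,0.06,0,0,0,0,0],[0.09,0.09,0,0,0,0,0],[0.12,0.12,0,0,0,0,0],[0.15,0.15,0,0,0,0,0],[0.17,0.17,0,0,0,0,0],[0.17,0.17,0,0,0,0,0],[0.17,0.17,0,0,0,0,0]]'; python3 look.py 16
python3 - <<'E'
from h import *
k='16'
a=cv2.imread(f'pics/scene{k}.png');b=cv2.imread(f'pics/top{k}.png')
cv2.imwrite('pics/z16.png',np.hstack([cv2.resize(a[185:265,205:285],None,fx=5,fy=5,interpolation=cv2.INTER_CUBIC),cv2.resize(b[150:230,315:395],None,fx=5,fy=5,interpolation=cv2.INTER_CUBIC)]))
E
```

```text
time: 11.7
ee_pos: [0.5556, -0.0609, 0.2877]
tcp_rot: [-179.5, -0.2, -75.3]
wrist_force: [-0.1, -0.0, 0.9]
opening: 0.0004
time: 12.5
ee_pos: [0.4332, -0.2686, 0.2813]
tcp_rot: [-180.0, -0.0, -75.4]
wrist_force: [0.5, 0.9, -0.0]
opening: 0.0
z 0.2813 fore -0.1947 left -0.217 F fore/left/z -0.5 -0.0 0.7
```

View pics/z16.png

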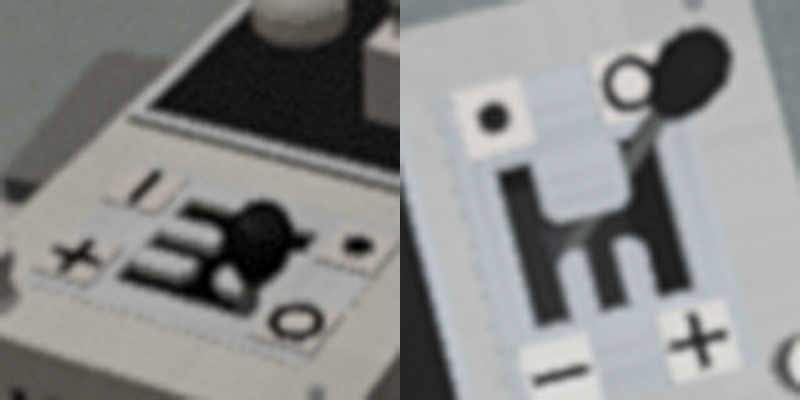

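View pics/top16.png

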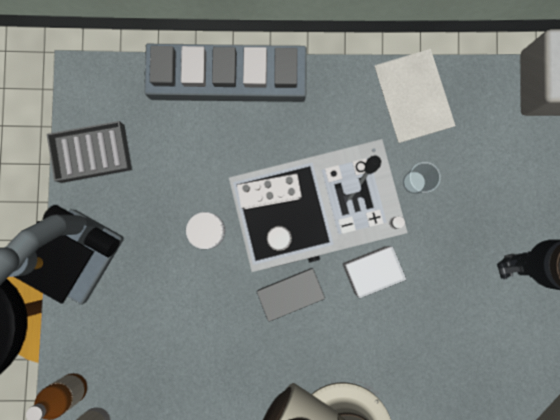

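View pics/scene16.png

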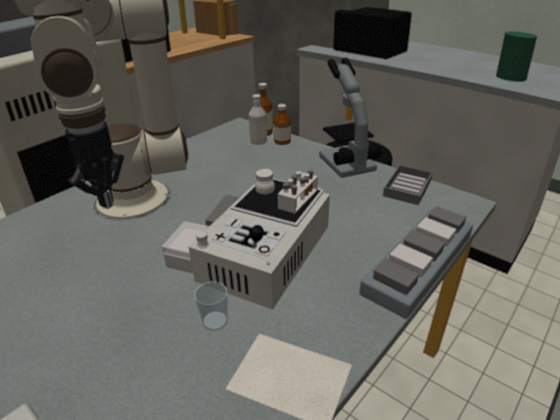

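```bash
python3 - <<'E'
from h import *
a=cv2.imread('pics/top16.png'); b=cv2.imread('pics/scene16.png')
t=(315+(692-400)/5,150+71/5); s=(205+261/5,185+242/5)
X,e=tri(t,s); print('knob',X,e)
g=np.array([.567,-.0083,.025]); st=g+.1*(X-g)/np.linalg.norm(X-g); print(np.linalg.norm(X-g),'stem',st,'dist to ring',np.linalg.norm((st-[.633,-.0239,0])[:2]))
d=X-g; print('knob fore/left',d[:2]@[.967,.254],d[:2]@[-.254,.967])
# bystander drift: image difference outside robot
for n in('top','scene'):
    D=cv2.absdiff(cv2.GaussianBlur(cv2.imread(f'pics/{n}0.png'),(5,5),0),cv2.GaussianBlur(cv2.imread(f'pics/{n}16.png'),(5,5),0)).max(2)
    k,l,st_,c=cv2.connectedComponentsWithStats((D>30).astype(np.uint8)); print(n,[st_[i].tolist() for i in range(1,k) if st_[i][4]>15])
E
```

```text
knob [ 0.629328   -0.04089859  0.17510868] 0.003849669927816168
0.1657711173195723 stem [ 0.60459883 -0.02796482  0.11555177] dist to ring 0.02869057957510783
knob fore/left 0.05199113043874351 -0.04735414882717955
top [[362, 155, 20, 22, 297], [360, 178, 5, 6, 19], [355, 202, 16, 17, 195], [497, 239, 63, 52, 2049], [292, 362, 77, 50, 2058], [339, 378, 13, 6, 44], [263, 388, 35, 32, 625], [298, 394, 16, 15, 131], [537, 395, 23, 25, 317], [307, 402, 29, 18, 296], [292, 417, 15, 3, 36]]
scene [[0, 0, 53, 20, 686], [54, 0, 61, 24, 910], [118, 0, 6, 23, 88], [128, 0, 39, 41, 1224], [163, 0, 6, 23, 90], [35, 16, 12, 3, 28], [54, 16, 28, 29, 121], [0, 18, 35, 13, 264], [122, 38, 14, 15, 106], [96, 41, 17, 4, 49], [132, 40, 36, 21, 342], [32, 46, 61, 50, 1957], [112, 52, 11, 4, 33], [125, 55, 10, 13, 88], [92, 84, 9, 9, 53], [52, 91, 40, 20, 147], [61, 95, 5, 10, 34], [69, 97, 4, 6, 18], [76, 108, 87, 101, 2949], [60, 114, 30, 15, 336], [152, 129, 23, 6, 36], [138, 128, 51, 60, 1538], [73, 131, 7, 4, 22], [70, 168, 10, 15, 69], [226, 200, 16, 33, 307], [250, 224, 14, 21, 187]]
```

The stem measures 28.7 mm from the ring tile's centre, against about 28.5 mm expected at the slot's end. The only image changes are the lever and the robot. I'll hand the job in now.

```bash
python3 - <<'E'
from workcell import bot
print(bot.get_obs()['wrist_force'].round(1), bot.get_obs()['qd'].round(2)); print(bot.job_done())
E
```

```text
[-0.5 -0.2  0.7] [ 0.72  0.22  0.21  0.09 -0.05 -0.13]
the job is handed in; nothing more can be done
None
```

The lever is home in the fore-right corner slot at the ring tile, and I handed the job in at about 12.6 s of the 51 s allowed. With shut fingertips I pushed it fore out of the park slot, right along the cross channel, then fore to the slot's end. I then backed off and moved the arm well clear.

**Last checks**
- **Lever position:** the stem point measures 28.7 mm from the ring tile's centre. The limit is 34 mm, and about 28.5 mm is expected at the slot's end.
- **Measurement quality:** the triangulated knob sits 165.8 mm from the pivot, against the given 165 mm. The rays from the two cameras missed each other by about 3.8 mm.
- **Force:** the highest wrist reading I saw was about 4 N, at the final stop. I read it only at the end of each move, so a brief peak in between could have been missed.
- **Bystanders:** before-and-after pictures differ only at the lever and the robot, so no bystander appears to have moved.

**Disagreements**
- **Cross tile:** my first automatic measurement of it came out wrong, with the nearby knob the likely cause. I left it out and located the gate from the other three tiles instead, and the second camera confirmed the result.

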